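Fasten the lock-up cabinet's hasp with its drop pin

TASK

Fasten the small steel lock-up cabinet for the night; its doors are already shut. Swing the hasp strap right over the staple until it lies flat along the doors, then take the drop pin out of the hardware rack and drop it down through the staple's loop, in front of the strap, until its collar rests on the staple. Leave the pin standing there by itself, and leave the screw eye, the hook and the scoop where they are.

Things in the scene. Friction and masses are not known exactly. Their poses are not given: they have to be found in the camera images.
- cabinet: grey steel lock-up cabinet, two shut doors, fixed to the shelf, 180 deep (x), 320 wide (y), 190 mm high. Origin: centre of its underside; door face at x = -90 mm, looking along -x; z up. Hasp and staple are centred 158 mm above the shelf: upright hinge pin at y = -55 mm, 7 mm before the doors; staple at y = +25 mm. Two pewter pulls, 27 mm proud, end 106 mm above the shelf
- staple_loop (a point): The staple is a level U of 8 mm bar standing 47 mm out from the doors, legs 20 mm apart inside. This point: middle of the loop's part left free before the shut strap, level with the bar's upper side (162 mm up; cabinet x = -119, y = +25 mm). Shut strap's outer face 20 mm behind it, loop's round end 10 mm before it, a leg 10 mm to each side
- hasp (a joint): opening angle of the hasp strap about its upright hinge, rad: 0 = shut, flat along the doors with the staple through its slot, and stops there; grows as it swings out (counter-clockwise from above); 1.57 = straight out from the doors. The hinge is slightly stiff (0.05 N m): the strap stays where it is left
- hasp_hinge (a point): the hasp's hinge axis at half height of the strap (158 mm above the shelf). The strap is a zinc-plated plate on edge, 4 mm thick, 38 mm high, free end (curled outwards, 10 mm thick) 143 mm from this axis; slot 44 mm long, 14 mm high, from 58 to 102 mm. Shut, it points along cabinet +y; the staple is 80 mm along it
- hasp_end (a point): middle of the plain piece of strap between slot and curled end, 121 mm from the hinge axis, half-way up and half-way through the 4 mm plate: where to push or pinch the strap. The outer face, the one to push shut, is on the side to which the strap opens
- pin_grip (a point): centre of the drop pin's grip. Plain steel pin 127 mm long, 0.1 to 0.2 kg, upright (z up): on top a ringed round grip 22 mm across, 42 mm high; then a flat round collar 32 mm across, 5 mm thick; then a 12 mm shank 80 mm long, its last 10 mm tapered to 6 mm. Point 26 mm above the collar's underside. Hangs by its collar in one of the rack's holes; which one varies
- pin_collar (a point): centre of the underside of the drop pin's collar, where the shank begins; it comes to staple_loop when the pin is home
- pin_tip (a point): lower end of the drop pin's shank, 80 mm below the collar's underside
- rack: galvanized sheet hardware rack, fixed to the shelf, 70 mm deep (its x), 240 mm long (its y), its top 95 mm above the shelf, with three 16 mm holes in a row at y = -75, 0 and +75 mm. Origin: centre of its underside
- screw_eye_mid (a point): galvanized screw eye hanging by its shoulder in a hole of the rack, 127 mm long, with an upright ring 45 mm across on top that stands 49 mm above the rack; a bystander. The point lies half-way along, 15 mm below the rack's top
- hook_mid (a point): steel turnbuckle hook with a nut, hanging by the nut in a hole of the rack, 126 mm long, its open hook standing 50 mm above the rack; a bystander. The point lies half-way along, 12 mm below the rack's top
- scoop_mid (a point): red plastic funnel scoop lying loose on the shelf, about 205 mm long (handle along its -x), 66 mm wide, 40 mm high; a bystander. The point lies in its trough, 20 mm up
- sample_clip: steel spring clip on a foot, fixed to the shelf, holding a green acrylic sample card 100 mm wide upright, 90 mm high in all; a bystander. Origin: centre of its underside
Not all that is in view belongs to the job. What is shaped like the part that bears pin_grip but red is not meant.

How it is judged:
On the way:
1. the hasp strap is swung over the staple, flat along the doors (within 0.1 rad), with the pin not yet in the staple (value of joint hasp below 0.1 rad and distance between pin_collar and staple_loop above 0.03 m), for 0.2 s.
At the end, for the whole second after the job is handed in: The strap is shut over the staple (hasp below 0.1 rad) and the pin stands at rest through the loop: collar underside within 10 mm of staple_loop sideways and 4 mm in height, tip within 22 mm of plumb below it, released (value of joint hasp below 0.1 rad and horizontal distance between pin_collar and staple_loop below 0.01 m and z of pin_collar in the frame of staple_loop between -0.004 and 0.004 m and horizontal distance between pin_tip and staple_loop below 0.022 m and linear speed of pin below 0.03 m/s); the robot touches nothing.
It fails at once if the screw eye is taken or knocked out of place (moved over 25 mm) (distance of screw_eye_mid from where it was at the start of the episode above 0.025 m).
It fails at once if the turnbuckle hook is taken or knocked out of place (moved over 25 mm) (distance of hook_mid from where it was at the start of the episode above 0.025 m).
It fails at once if the scoop is pushed away (moved over 25 mm) (distance of scoop_mid from where it was at the start of the episode above 0.025 m).
It also fails if it takes over 64 s, if anything falls off the work surface, if the arm or the gripper's body presses on something with over 40 N, if the wrist force passes 120 N, or if a joint passes its speed limit or range.

ROBOT

A 6-joint arm with a two-finger parallel gripper is mounted at the origin on the work surface. World frame = base frame: x ahead of the robot, y to its left, z up, the work surface at z = 0. Lengths are in m, angles in rad, forces in N, time in s.
With the tool pointing down it reaches from about 0.275 to 0.975 m from the base axis. Payload 8.4 kg.
Tool frame: the origin (TCP) lies midway between the tips of the shut fingers; the grasp point (between the pads) lies 19 mm behind it (r.grip_point_offset is the distance from the TCP to the grasp point, in m); z points along the fingers, y is the line along which they close (so a half turn about z gives the same grasp; the last joint's range is limited). The gripper opens to 92 mm and grips with 3 to 60 N. Pads are 20 mm wide; open, the fingers measure 128 mm over their backs; the gripper's body (75 mm by 189 mm) begins 69 mm behind the grasp point.
Start: joints at [1.226, 0.353, 1.633, -0, 1.155, -0.002], TCP at [0.21, 0.589, 0.215] pointing down, gripper open.
Joint ranges: [-2.63, 2.63], [-0.92, 2.1], [0.06, 2.66], [-1.3, 4.44], [0, 2.69], [-3.02, 3.02]. Speed limits (rad/s): [2.22, 2.22, 2.79, 3.14, 3.14, 3.14].

INTERFACE

Orientations are given as a rotation vector (axis times angle).
In Python, from plant import r gives the robot as it stands. The module is installed in compiled form; this text tells all that it offers.
- The arm moves only by the tool arm_command, never from a script. Its arguments are lists of equal length, an entry for each row: "xyz": the shift along the world's x, y, z normalised to -1 to 1, where 1 is 4 cm, a list of three; "twist": the turn about the world's z normalised to -1 to 1, where 1 is 0.08 rad; "grip": the closure, from 0 (fully open) to 1 (shut). In form: {"xyz": [[tx, ty, tz], ...], "twist": [twist, ...], "grip": [grip, ...]}. A call has 1 to 12 rows; each row shifts and turns the commanded pose from where the row before left it; what a row does not reach is not made up. A row lasts 1/12 s, in which the tool goes at most 41.7 mm and 7.16 degrees, less where a joint would pass 70% of its speed; a pose out of reach is approached as far as the arm can. A call with a number of a shift or a turn outside -1 to 1 is refused whole. A call with a gripper value outside its range is refused whole. The fingers move at their own pace and stop on an object; the grip force is fixed at half the most. Time passes only in rows, so rows that do not move let the fingers close. It gives the time, the measured TCP pose, the force, the opening and the grip force at its end, in the units of the state.
- r.get_obs(): the state, without advancing time (a new reading comes with each control period).
- r.camera(name): name is "scene" or "top" or "wrist"; returns the picture (400x640x3 uint8, red, green, blue); there is no depth.
- r.get_calibration(name): a dict with "mtx" (3x3 intrinsics, pixels), "rvec" (rotation vector, rad) and "tvec" (3), from world to camera coordinates, as OpenCV has them. Camera axes: x right, y down, z forward; pixel columns grow to the right and rows downward; lengths in m; the calibration is good to about 2 mm. A picture is of the moment at which its call begins: read the wrist's pose just before it. get_calibration takes no time and is no camera call; for the wrist camera it gives the pose at the moment of the call.
- r.job_done(): hands the job in; it is judged then, once.
The state is a dict: "time": time; "joint_pos": joint angles; "dq": joint speeds; "joint_efforts": joint torques, N m; "ee_pos": TCP position; "eef_rot": TCP orientation; "wrist_force": force on the tool from outside, world axes, zero at the start; "torque": the same for the moment, N m; "gripper_width": opening from 0.0 (shut) to 1.0 (fully open); "grasp_force": force on a finger pad.
Only numpy, scipy, OpenCV 4.12 (cv2) and the standard library are available. Lean on these libraries where they do the work, as an engineer would, in place of code of your own. Each camera call takes 0.05 s, during which the arm holds its last target. There are 200 camera calls.

## Working session

There is one attempt and no reset: what is moved stays moved. The work goes in short steps, Python scripts to look and compute and a tool call to move; the robot and the scene stay as the last step left them, time stands still between calls to the robot, and variables do not carry over. Pictures are saved under pics/ and viewed, at most 10 in all, crops included, and the job is handed in when it is done.

Besides the shell and the picture viewer there is one more tool, called after "Call:" by a JSON object that holds its "op" and its "data". arm_command: Moves the arm, as the interface text tells. Scaled input: -1 to 1 covers 4 cm each way for a shift and 0.08 rad each way for a turn. Its arguments: {"type":"object","properties":{"xyz":{"type":"array"},"twist":{"type":"array"},"grip":{"type":"array"}},"required":["xyz","twist","grip"]}

```bash
mkdir -p pics
cat > h.py <<'E'
import numpy as np, cv2
from plant import r
def snap(n,f,crop=None,s=1):
    c=r.get_calibration(n); im=r.camera(n)[:,:,::-1].copy()
    cv2.imwrite('pics/'+f+'_full.png',im)
    if crop: x0,y0,x1,y1=crop; im=im[y0:y1,x0:x1]
    if s!=1: im=cv2.resize(im,None,fx=s,fy=s,interpolation=cv2.INTER_CUBIC)
    cv2.imwrite('pics/'+f+'.png',im); return c
def P(c): 
    return cv2.Rodrigues(np.array(c['rvec'],float))[0],np.array(c['tvec'],float).ravel(),np.array(c['mtx'])
def at_z(c,uv,z):
    R,t,K=P(c); d=R.T@np.linalg.solve(K,[uv[0],uv[1],1]); o=-R.T@t
    return o+d*(z-o[2])/d[2]
def proj(c,p):
    R,t,K=P(c); return np.round(cv2.projectPoints(np.array(p,float).reshape(-1,1,3),R,t,K,None)[0].reshape(-1,2),1)
E
python3 - <<'E'
from h import *
for n in('scene','top'):
    c=snap(n,n+'0',None,1.25); R,t,K=P(c); print(n,-R.T@t,R[2],K[0,0])
print(r.get_obs())
E
```

```text
scene [ 1.26834682 -0.0614422   0.86511363] [-0.68331297 -0.00075381 -0.73012521] 439.1392492840235
top [ 0.51570134 -0.02736601  1.02569215] [ 0.07269026 -0.01094129 -0.99729455] 364.9347924150081
{'time': 0.1, 'joint_pos': array([ 1.22562126e+00,  3.53557036e-01,  1.63401481e+00, -3.02570357e-05,
        1.15516492e+00, -2.37941680e-03]), 'dq': array([-2.95417481e-04, -7.60523815e-04, -2.13479217e-03,  4.17218683e-04,
       -4.73371294e-05,  6.37497209e-04]), 'joint_efforts': array([-3.63500576e-04, -5.94897759e+01, -3.34932089e+01,  6.96976343e-02,
        1.83541956e-02, -9.53882989e-06]), 'ee_pos': array([0.20993563, 0.58825525, 0.21397163]), 'eef_rot': array([-5.35781484e-01, -3.09539461e+00,  1.77752555e-03]), 'wrist_force': array([ 0.94364926,  0.46435753, -0.24632495]), 'torque': array([-0.06880372,  0.05024136, -0.01776031]), 'grasp_force': 0.0, 'gripper_width': 0.9991484768359773}
```

View pics/scene0.png

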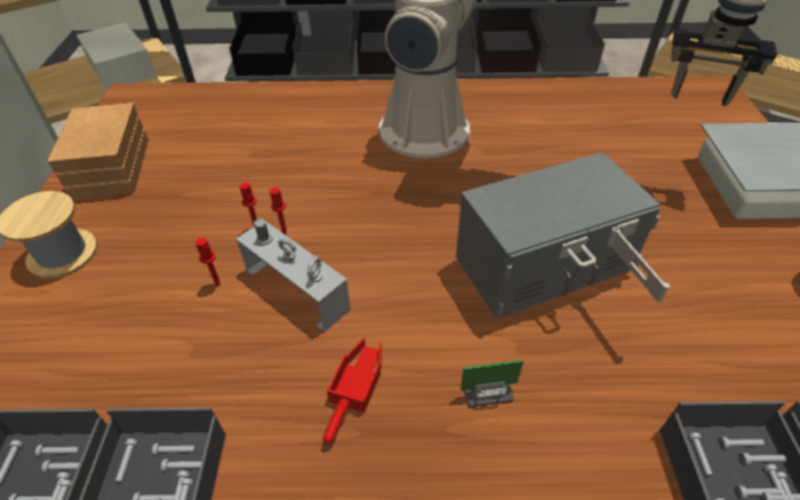

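View pics/top0.png

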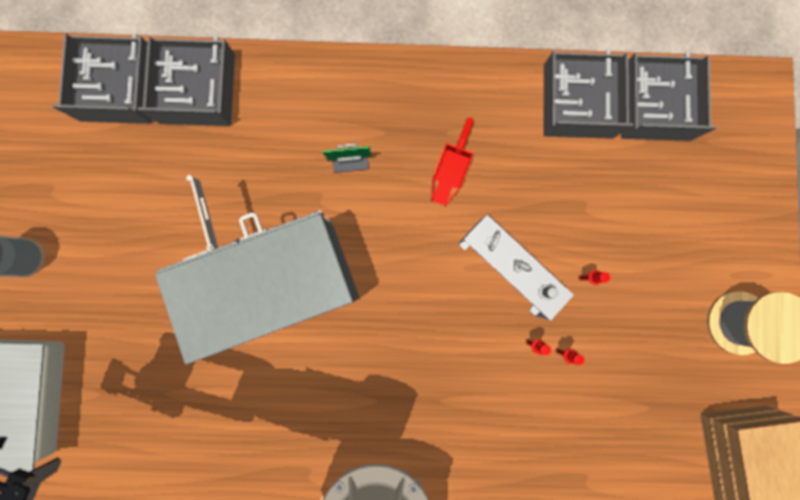

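The top view shows the cabinet with its doors away from the robot and the strap standing out from (212,248) to (190,178). The staple is at (249,225) and the pin's round grip is at (548,292), in the rack hole nearest the robot. I'll enlarge both spots.

Run:
```python
import cv2
a=cv2.imread('pics/top0_full.png')
b=[cv2.resize(a[y:y+h,x:x+w],None,fx=s,fy=s,interpolation=cv2.INTER_CUBIC) for x,y,w,h,s in((110,130,190,170,4),)]
cv2.imwrite('pics/c1.png',cv2.resize(a[130:300,115:295],None,fx=3.5,fy=3.5,interpolation=cv2.INTER_CUBIC))
cv2.imwrite('pics/c2.png',cv2.resize(a[160:265,355:475],None,fx=5,fy=5,interpolation=cv2.INTER_CUBIC))
```

```text
(no output)
```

View pics/c1.png

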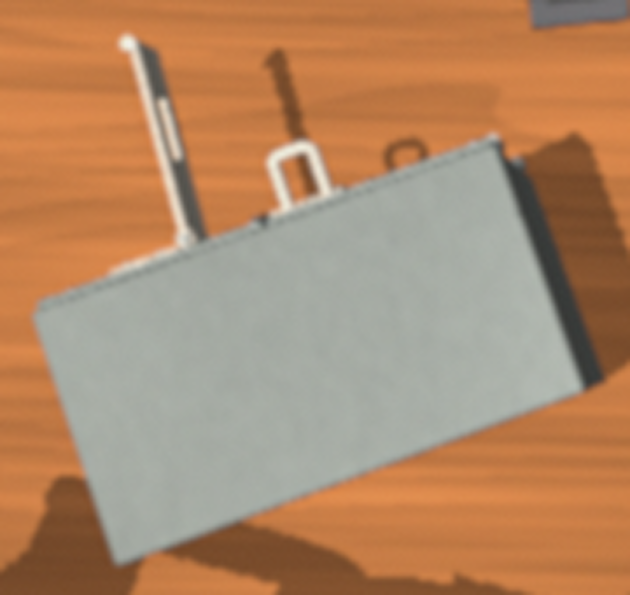

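View pics/c2.png

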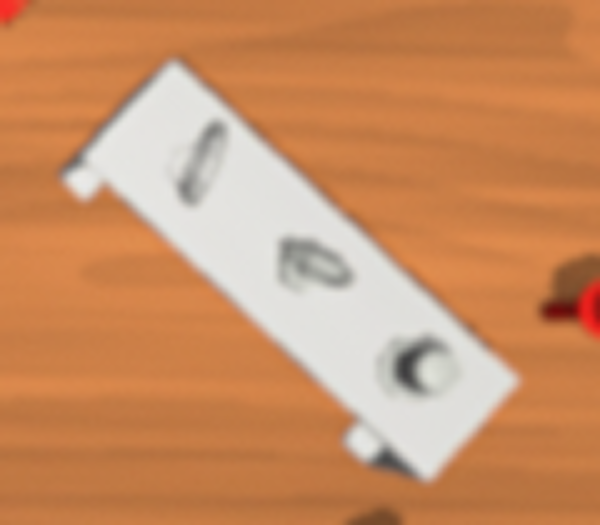

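The crops show these points:
- **Cabinet (first crop):** top corners at (35,310), (497,140), (590,388) and (118,563). The staple's round end is at (291,148), the hinge at (187,238) and the strap end at (128,42).
- **Rack (second crop):** corners at (173,60), (520,380) and (430,480), with the pin's grip top at (432,370). The screw eye and hook are in the other two holes.

```bash
cat > m.py <<'E'
from h import *
c=r.get_calibration('top')
f=lambda p,s,o:(np.array(p)+.5)/s+np.array(o)-.5
A=lambda p,z:at_z(c,f(p,3.5,(115,130)),z)[:2]
B=lambda p,z:at_z(c,f(p,5,(355,160)),z)[:2]
def fit(L,W):
    L=np.array(L);W=np.array(W);lc=L-L.mean(0);wc=W-W.mean(0)
    a=np.arctan2((lc[:,0]*wc[:,1]-lc[:,1]*wc[:,0]).sum(),(lc*wc).sum())
    R=np.array([[np.cos(a),-np.sin(a)],[np.sin(a),np.cos(a)]])
    t=W.mean(0)-R@L.mean(0); return a,R,t,np.abs(L@R.T+t-W).max()
a,R,t,e=fit([(-.09,-.16),(-.09,.16),(.09,.16),(.09,-.16)],[A(p,.19) for p in((35,310),(497,140),(590,388),(118,563))])
stp=R@[-.119,.025]+t; hin=R@[-.097,-.055]+t
E
python3 - <<'E'
from m import *
print('cab',a,t,e,'staple',stp,'hinge',hin,'staple end seen',A((291,148),.162),'pred',R@[-.137,.025]+t)
h=A((187,238),.177);en=A((128,42),.177);print('hinge seen',h,'end',en)
d=en-h;u=R@[0,1];ang=np.arctan2(u[0]*d[1]-u[1]*d[0],u@d);print('hasp',ang,np.linalg.norm(d), 'shut dir',u, 'out',R@[-1,0])
print('pin top',B((432,370),.142))
q=[B(p,.095) for p in((173,60),(520,380),(430,480),(85,152))]
ra,rR,rt,re=fit([(.035,.12),(.035,-.12),(-.035,-.12),(-.035,.12)],q);print('rack',ra,rt,re,'holes',[rR@[0,y]+rt for y in(-.075,0,.075)])
import cv2;o=r.get_obs();Rt=cv2.Rodrigues(o['eef_rot'])[0];print('tool y',Rt[:,1],'z',Rt[:,2])
E
```

```text
cab -2.7562616848868093 [0.50234104 0.22839015] 0.0034388458959628276 staple [0.62201191 0.24995134] hinge [0.57155581 0.31581622] staple end seen [0.63724741 0.25771802] pred [0.63869204 0.25671692]
hinge seen [0.57297591 0.31822767] end [0.70338488 0.36520946]
hasp 1.5312555319029908 0.13861380549139893 shut dir [ 0.37586586 -0.92667408] out [0.92667408 0.37586586]
pin top [ 0.50728021 -0.32992041]
rack -0.7311904771292657 [ 0.55745322 -0.27857031] 0.0018100705124565186 holes [array([ 0.5073715 , -0.33439881]), array([ 0.55745322, -0.27857031]), array([ 0.60753494, -0.22274181])]
tool y [ 0.33610967  0.94182216 -0.00114418] z [-3.61076422e-04 -1.08599784e-03 -9.99999345e-01]
```

Call:
{"op": "arm_command", "data": {"xyz": [[0.9,-0.36,0.1],[0.9,-0.36,0.1],[0.9,-0.36,0.05],[0.9,-0.36,0.05],[0.9,-0.36,0.05],[0.9,-0.36,0.05],[0.9,-0.36,0.05],[0.9,-0.36,0.05],[0.9,-0.36,0],[0.9,-0.36,0],[0.9,-0.36,0],[0.9,-0.36,0]], "twist": [0.7,0.7,0.7,0.7,0.7,0.7,0.7,0.7,0.7,0.7,0.7,0.7], "grip": [1,1,1,1,1,1,1,1,1,1,1,1]}}

```text
time: 1.1
ee_pos: [0.6436, 0.4147, 0.2341]
eef_rot: [0.519, -3.098, 0.0]
wrist_force: [0.6, 0.3, -0.0]
gripper_width: 0.152
grasp_force: 0.0
```

Run:
```python
from m import *
prev=np.array([.6656,.4067])
def pos(th,off): 
    b=np.pi/2*0+np.arctan2(-.92667,.37587)+th; d=np.array([np.cos(b),np.sin(b)]); n=np.array([-d[1],d[0]])
    return hin+.120*d+off*n
ths=[1.53]+list(np.linspace(1.53,0,20)[1:])+[-.03]
for i,th in enumerate(ths):
    p=pos(th,.023 if i==0 else .02); print(round(th,2),np.round(p,4),np.round((p-prev)/.04,2)); prev=p
```

```text
1.53 [0.6767 0.378 ] [ 0.28 -0.72]
1.45 [0.6822 0.3664] [ 0.14 -0.29]
1.37 [0.6859 0.3574] [ 0.09 -0.23]
1.29 [0.6889 0.348 ] [ 0.07 -0.23]
1.21 [0.6911 0.3385] [ 0.06 -0.24]
1.13 [0.6925 0.3288] [ 0.04 -0.24]
1.05 [0.6932 0.319 ] [ 0.02 -0.24]
0.97 [0.693  0.3093] [-0.   -0.24]
0.89 [0.6921 0.2995] [-0.02 -0.24]
0.81 [0.6904 0.2899] [-0.04 -0.24]
0.72 [0.6879 0.2804] [-0.06 -0.24]
0.64 [0.6847 0.2711] [-0.08 -0.23]
0.56 [0.6807 0.2622] [-0.1  -0.22]
0.48 [0.6761 0.2536] [-0.12 -0.22]
0.4 [0.6707 0.2454] [-0.13 -0.21]
0.32 [0.6647 0.2376] [-0.15 -0.19]
0.24 [0.6582 0.2304] [-0.16 -0.18]
0.16 [0.651  0.2237] [-0.18 -0.17]
0.08 [0.6433 0.2176] [-0.19 -0.15]
0.0 [0.6352 0.2121] [-0.2  -0.14]
-0.03 [0.6321 0.2103] [-0.08 -0.05]
```

Call:
{"op": "arm_command", "data": {"xyz": [[0.55,-0.2,0],[0,0,-0.75],[0,0,-0.75],[0,0,-0.75],[0,0,0],[0,0,0]], "twist": [0.15,0,0,0,0,0], "grip": [1,1,1,1,1,1]}}

```text
time: 1.6
ee_pos: [0.6629, 0.4071, 0.1426]
eef_rot: [0.533, -3.092, 0.003]
wrist_force: [-0.2, -0.0, 1.2]
gripper_width: 0.005
grasp_force: 0.0
```

Call:
{"op": "arm_command", "data": {"xyz": [[0.17,-0.36,0.05],[0.17,-0.36,0.05],[0.14,-0.29,0],[0.09,-0.23,0],[0.07,-0.23,0],[0.06,-0.24,0],[0.04,-0.24,0],[0.02,-0.24,0],[0,-0.24,0],[-0.02,-0.24,0],[-0.04,-0.24,0]], "twist": [0,0,-1,-1,-1,-1,-1,-1,-1,-1,-1], "grip": [1,1,1,1,1,1,1,1,1,1,1]}}

```text
time: 2.52
ee_pos: [0.6938, 0.2899, 0.1516]
eef_rot: [0.598, 3.081, 0.003]
wrist_force: [-0.9, 0.4, 0.1]
gripper_width: 0.009
grasp_force: 0.6
```

Run:
```python
from h import *
snap('top','t1',(150,120,270,220),5)
print(r.get_obs()['ee_pos'])
```

```text
[0.6933212  0.28821263 0.15146528]
```

View pics/t1.png

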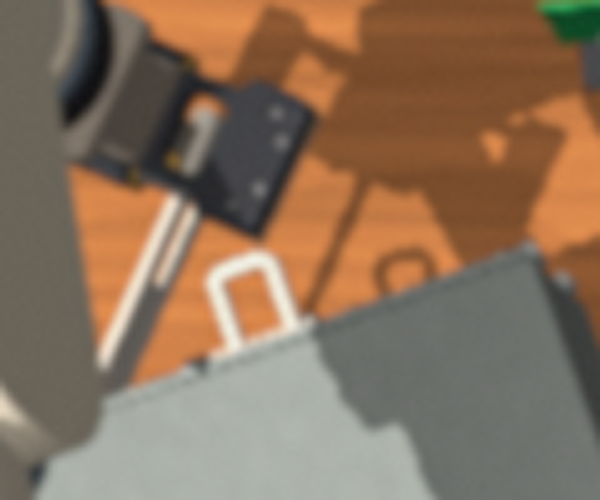

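The strap is following: it runs from about (100,360) to (205,115) in the crop, roughly 0.8 rad open, and the staple is clear. I'll carry on pushing.

Call:
{"op": "arm_command", "data": {"xyz": [[-0.06,-0.24,-0.1],[-0.08,-0.23,0],[-0.1,-0.22,0],[-0.12,-0.22,0],[-0.13,-0.21,0],[-0.15,-0.19,0],[-0.16,-0.18,0],[-0.18,-0.17,0],[-0.19,-0.15,0],[-0.2,-0.14,0],[0,0,0]], "twist": [-1,-1,-1,-1,-1,-1,-1,-1,-1,-1,0], "grip": [1,1,1,1,1,1,1,1,1,1,1]}}

```text
time: 3.48
ee_pos: [0.6375, 0.2121, 0.1467]
eef_rot: [1.749, 2.608, 0.002]
wrist_force: [0.1, -0.4, -0.4]
gripper_width: 0.002
grasp_force: 0.0
```

Call:
{"op": "arm_command", "data": {"xyz": [[-0.07,-0.03,0],[-0.05,-0.02,0],[0,0,0]], "twist": [0,0,0], "grip": [1,1,1]}}

```text
time: 3.73
ee_pos: [0.6342, 0.2116, 0.1459]
eef_rot: [1.742, 2.611, 0.004]
wrist_force: [3.8, -0.0, 2.2]
gripper_width: 0.004
grasp_force: 1.9
```

Call:
{"op": "arm_command", "data": {"xyz": [[-0.04,-0.02,0],[0,0,0],[0,0,0]], "twist": [0,0,0], "grip": [1,1,1]}}

```text
time: 3.98
ee_pos: [0.6341, 0.2116, 0.1459]
eef_rot: [1.742, 2.609, 0.008]
wrist_force: [8.7, 2.1, 1.5]
gripper_width: 0.002
grasp_force: 4.4
```

The strap is hard against its stop. I'll back off and rise, then look at the staple with the wrist camera.

Call:
{"op": "arm_command", "data": {"xyz": [[0.4,0.16,0],[0.4,0.16,0.3],[0,0.3,1],[0,0.3,1],[0,0,1],[0,0,1],[0,0,0],[0,0,0]], "twist": [0,0,0,0,0,0,0,0], "grip": [1,1,1,1,1,1,1,1]}}

```text
time: 4.65
ee_pos: [0.664, 0.2481, 0.3195]
eef_rot: [1.743, 2.611, 0.006]
wrist_force: [0.3, -0.1, 0.0]
gripper_width: 0.0
grasp_force: 0.0
```

Run:
```python
from h import *
import json
o=r.get_obs()['ee_pos'];c=snap('wrist','w1',None,1.25);R,t,K=P(c);print(o,-R.T@t,R[2])
json.dump({k:np.array(v).tolist() for k,v in c.items()},open('w1.json','w'))
from m import *
print(proj(c,[[*stp,.162],[*hin,.177]]))
```

```text
[0.66395131 0.24809516 0.31945969] [0.63743901 0.30906796 0.48924619] [ 0.09506029 -0.21508564 -0.97195767]
[[200.7 178.4]
 [169.1 198.3]]
```

View pics/w1.png

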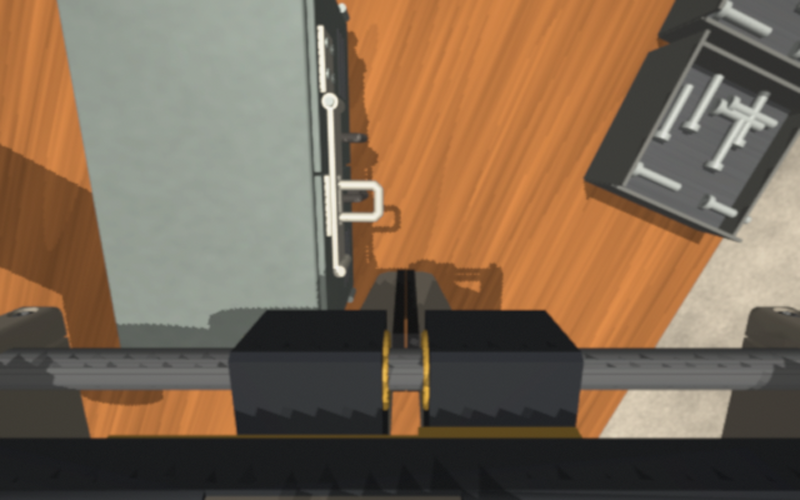

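The strap lies flat along the doors with the staple standing through it, its loop spanning about (340–382, 181–221). The loop point is near (358,201) in this 1.25x picture.

Run:
```python
from m import *
import json
w=json.load(open('w1.json'))
print('pred px*1.25',proj(w,[[*stp,.162],[*(R@[-.137,.025]+t),.162],[*hin,.177]])*1.25, stp)
for n,p,z in(('loop',(359,201),.162),('end outer',(382,201),.162),('hinge',(330,101),.177)): print(n,at_z(w,np.array(p)/1.25,z)[:2])
print('pred end/hinge',R@[-.137,.025]+t,hin)
```

```text
pred px*1.25 [[360.25  204.625]
 [381.25  204.875]
 [327.875 104.5  ]] [0.62201191 0.24995134]
loop [0.61983251 0.25249593]
end outer [0.63805682 0.26007453]
hinge [0.57223236 0.31886831]
pred end/hinge [0.63869204 0.25671692] [0.57155581 0.31581622]
```

Call:
{"op": "arm_command", "data": {"xyz": [[-0.26,-0.93,0],[-0.26,-0.93,0],[-0.26,-0.93,0],[-0.26,-0.93,0],[-0.26,-0.93,0],[-0.26,-0.93,0],[-0.26,-0.93,0],[-0.26,-0.93,0],[-0.26,-0.93,0],[-0.26,-0.93,0],[-0.26,-0.93,0],[-0.26,-0.93,0]], "twist": [-0.9,-0.9,-0.9,-0.9,-0.9,-0.9,-0.9,-0.9,-0.9,-0.9,-0.9,-0.9], "grip": [0,0,0,0,0,0,0,0,0,0,0,0]}}

```text
time: 5.7
ee_pos: [0.5362, -0.2003, 0.3143]
eef_rot: [-2.679, -1.635, 0.003]
wrist_force: [0.3, -0.8, -0.0]
gripper_width: 0.853
grasp_force: 0.0
```

Call:
{"op": "arm_command", "data": {"xyz": [[-0.26,-0.8,0],[-0.26,-0.8,0],[-0.26,-0.8,0],[0,-0.3,0],[0,0,0],[0,0,0]], "twist": [-0.9,-0.9,-0.9,0,0,0], "grip": [0,0,0,0,0,0]}}

```text
time: 6.2
ee_pos: [0.5064, -0.3066, 0.3148]
eef_rot: [-2.838, -1.341, 0.002]
wrist_force: [0.3, 1.1, -0.9]
gripper_width: 0.998
grasp_force: 0.0
```

Run:
```python
from h import *
import json
ob=r.get_obs();print(ob['ee_pos'],cv2.Rodrigues(ob['eef_rot'])[0][:,1]);c=snap('wrist','w2',None,1.25)
json.dump({k:np.array(v).tolist() for k,v in c.items()},open('w2.json','w'))
print(proj(c,[[.5073,-.332,.142],[.5575,-.2786,.095]])*1.25)
```

```text
[ 0.5063865  -0.30660742  0.31479633] [ 0.77268565 -0.63478196 -0.00295827]
[[424.75  241.375]
 [428.5   158.875]]
```

View pics/w2.png

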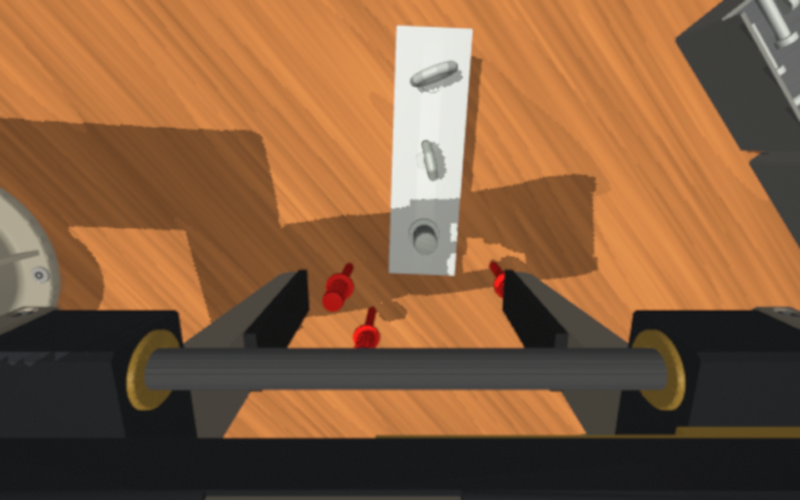

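The pin's grip top is at (425,242) in this picture, within a pixel of the prediction for (0.507, -0.332). The fingers will straddle the rack, clear of the hook, the eye and the red pegs. I'll go down.

Call:
{"op": "arm_command", "data": {"xyz": [[0,-0.64,0],[0,0,-0.8],[0,0,-0.8],[0,0,-0.8],[0,0,0],[0,0,0]], "twist": [-0.5,0,0,0,0,0], "grip": [0,0,0,0,0,0]}}

```text
time: 6.75
ee_pos: [0.5065, -0.3306, 0.2192]
eef_rot: [-2.862, -1.287, 0.003]
wrist_force: [0.1, -1.1, 0.9]
gripper_width: 1.001
grasp_force: 0.0
```

Call:
{"op": "arm_command", "data": {"xyz": [[0.02,-0.03,-0.7],[0,0,-0.7],[0,0,-0.7],[0,0,-0.5],[0,0,-0.2],[0,0,0],[0,0,0]], "twist": [0,0,0,0,0,0,0], "grip": [0,0,0,0,0,0,0]}}

```text
time: 7.33
ee_pos: [0.509, -0.3341, 0.1103]
eef_rot: [2.865, 1.285, 0.002]
wrist_force: [-0.1, -0.2, 0.1]
gripper_width: 0.999
grasp_force: 0.0
```

Call:
{"op": "arm_command", "data": {"xyz": [[0,0,0],[0,0,0],[0,0,0],[0,0,0],[0,0,0],[0,0,0],[0,0,0],[0,0,0],[0,0,0],[0,0,0]], "twist": [0,0,0,0,0,0,0,0,0,0], "grip": [1,1,1,1,1,1,1,1,1,1]}}

```text
time: 8.17
ee_pos: [0.5076, -0.3338, 0.1083]
eef_rot: [-2.867, -1.285, 0.0]
wrist_force: [0.9, -0.2, 0.1]
gripper_width: 0.298
grasp_force: 0.0
```

Call:
{"op": "arm_command", "data": {"xyz": [[0,0,0],[0,0,0],[0,0,0],[0,0,0],[0,0,0]], "twist": [0,0,0,0,0], "grip": [1,1,1,1,1]}}

```text
time: 8.58
ee_pos: [0.5076, -0.3338, 0.1084]
eef_rot: [-2.867, -1.285, 0.0]
wrist_force: [-0.1, 0.7, -0.6]
gripper_width: 0.236
grasp_force: 30.0
```

Call:
{"op": "arm_command", "data": {"xyz": [[0,0,0.3],[0,0,0.6],[0,0,0.8],[0,0,0.8],[0,0,0.8],[0,0,0.8],[0,0,0.8],[0,0,0.5],[0,0,0],[0,0,0]], "twist": [0,0,0,0,0,0,0,0,0,0], "grip": [1,1,1,1,1,1,1,1,1,1]}}

```text
time: 9.42
ee_pos: [0.508, -0.334, 0.3258]
eef_rot: [2.865, 1.284, 0.002]
wrist_force: [-0.8, 0.2, -1.7]
gripper_width: 0.229
grasp_force: 30.0
```

Call:
{"op": "arm_command", "data": {"xyz": [[0.1,0.5,0],[0.15,0.75,0],[0.15,0.75,0],[0.15,0.75,0],[0.15,0.75,0],[0.15,0.75,0],[0.15,0.75,0],[0.15,0.75,0],[0.15,0.75,0],[0.15,0.75,0],[0.15,0.75,0],[0.15,0.75,0]], "twist": [-0.3,-0.3,-0.3,-0.3,-0.3,-0.3,-0.3,-0.3,-0.3,-0.3,-0.3,-0.3], "grip": [1,1,1,1,1,1,1,1,1,1,1,1]}}

```text
time: 10.42
ee_pos: [0.5766, 0.0177, 0.3223]
eef_rot: [-3.021, -0.858, 0.005]
wrist_force: [0.2, -0.9, -1.5]
gripper_width: 0.235
grasp_force: 30.0
```

Call:
{"op": "arm_command", "data": {"xyz": [[0.15,0.75,0],[0.15,0.75,0],[0.15,0.75,0],[0.15,0.75,0],[0.15,0.75,0],[0.15,0.75,0],[0.1,0.5,0],[0.1,0.4,0],[0.0,0.2,0],[0,0,0],[0,0,0]], "twist": [-0.3,-0.3,-0.3,-0.3,-0.3,-0.3,-0.3,0,0,0,0], "grip": [1,1,1,1,1,1,1,1,1,1,1]}}

```text
time: 11.33
ee_pos: [0.6213, 0.2395, 0.3236]
eef_rot: [3.082, 0.605, -0.002]
wrist_force: [-0.0, -0.0, -1.0]
gripper_width: 0.231
grasp_force: 30.0
```

Call:
{"op": "arm_command", "data": {"xyz": [[0.02,0.32,0],[0,0,-0.5],[0,0,-0.5],[0,0,-0.1],[0,0,0],[0,0,0]], "twist": [0,0,0,0,0,0], "grip": [1,1,1,1,1,1]}}

```text
time: 11.83
ee_pos: [0.6227, 0.2527, 0.2811]
eef_rot: [-3.083, -0.603, -0.001]
wrist_force: [-0.2, 0.8, -0.7]
gripper_width: 0.23
grasp_force: 30.0
```

Run:
```python
from h import *
import json
ob=r.get_obs();e=ob['ee_pos'];print(e)
c=snap('wrist','w3');s=snap('scene','s3')
json.dump([{k:np.array(v).tolist() for k,v in q.items()} for q in (c,s)],open('w3.json','w'))
T=[*e[:2],e[2]-.0934]; L=[.622,.2525,.162]
pw=proj(c,[T,L]);ps=proj(s,[T,L]);print('wrist tip,loop',pw,'scene',ps)
a=cv2.imread('pics/w3.png');b=cv2.imread('pics/s3.png')
def cr(im,p,h,w,f): x,y=int(p[0]-w/2),int(p[1]-h/2); x=max(x,0);y=max(y,0); print('org',x,y,f); return cv2.resize(im[y:y+h,x:x+w],None,fx=f,fy=f,interpolation=cv2.INTER_CUBIC)
A=cr(a,pw[1],150,100,4);B=cr(b,ps[1],150,100,4);print(A.shape,B.shape)
cv2.imwrite('pics/both3.png',np.hstack([A,B]))
```

```text
[0.62272734 0.252742   0.28113692]
wrist tip,loop [[325.1 193.3]
 [324.9 187.7]] scene [[468.7 196.9]
 [465.7 204.8]]
org 274 112 4
org 415 129 4
(600, 400, 3) (600, 400, 3)
```

View pics/both3.png

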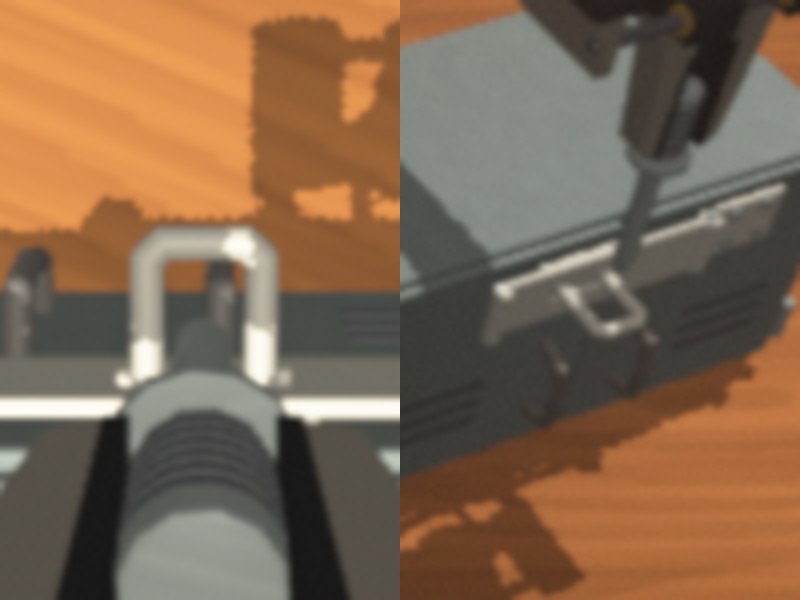

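The wrist crop shows the tip at about (204,322), midway between the staple's legs, whose inner edges are at x = 163 and 247. The loop's inner round end is at y ≈ 260. I'll check the fore-aft offset by projection.

Run:
```python
from h import *
import json
c,s=json.load(open('w3.json'));L=np.array([.622,.2525,.162]);o=np.array([.92667,.37587,0]);u=np.array([.37587,-.92667,0])
print('wrist inner end, outer end, legs, strap top front edge',((proj(c,[L+.01*o,L+.018*o,L+.01*u,L-.01*u,L-.02*o+[0,0,.015],L-.024*o+[0,0,.015]])-[274,112])*4+1.5).tolist())
print('scene outer end, leg',((proj(s,[L+.018*o,L+.01*u])-[415,129])*4+1.5+[400,0]).tolist())
T=np.array([.6227,.2527,.1877]);print('scene tip',((proj(s,T)-[415,129])*4+[401.5,1.5]).tolist(),'wrist tip front edge',((proj(c,T+.003*o)-[274,112])*4+1.5).tolist())
```

```text
wrist inner end, outer end, legs, strap top front edge [[205.5, 263.5], [205.5, 230.70000000000005], [246.70000000000005, 304.29999999999995], [163.9000000000001, 304.29999999999995], [205.0999999999999, 401.9], [205.0999999999999, 418.29999999999995]]
scene outer end, leg [[623.9000000000001, 327.5], [588.7, 310.29999999999995]]
scene tip [[615.9000000000001, 273.1]] wrist tip front edge [[205.9000000000001, 313.9]]
```

Everything agrees to about 1 mm. I'll lower the pin.

Call:
{"op": "arm_command", "data": {"xyz": [[0.02,0.01,-0.3],[0,0,-0.4],[0,0,-0.4],[0,0,-0.4],[0,0,-0.4],[0,0,0],[0,0,0]], "twist": [0,0,0,0,0,0,0], "grip": [1,1,1,1,1,1,1]}}

```text
time: 12.52
ee_pos: [0.6229, 0.2532, 0.2037]
eef_rot: [3.083, 0.604, -0.002]
wrist_force: [0.5, -0.2, -0.9]
gripper_width: 0.229
grasp_force: 30.0
```

Call:
{"op": "arm_command", "data": {"xyz": [[0,0,-0.2],[0,0,-0.2],[0,0,-0.15],[0,0,-0.1],[0,0,0],[0,0,0]], "twist": [0,0,0,0,0,0], "grip": [1,1,1,1,1,1]}}

```text
time: 13.02
ee_pos: [0.6232, 0.2534, 0.1782]
eef_rot: [3.083, 0.604, -0.001]
wrist_force: [-0.1, 0.9, -1.0]
gripper_width: 0.23
grasp_force: 30.0
```

Call:
{"op": "arm_command", "data": {"xyz": [[-0.01,0,-0.03],[0,0,-0.03],[0,0,-0.02],[0,0,0],[0,0,0]], "twist": [0,0,0,0,0], "grip": [1,1,1,1,1]}}

```text
time: 13.43
ee_pos: [0.623, 0.2534, 0.1754]
eef_rot: [-3.083, -0.604, -0.0]
wrist_force: [-0.6, 0.1, -0.6]
gripper_width: 0.236
grasp_force: 30.0
```

Call:
{"op": "arm_command", "data": {"xyz": [[0,0,-0.02],[0,0,0],[0,0,0]], "twist": [0,0,0], "grip": [1,1,1]}}

```text
time: 13.68
ee_pos: [0.623, 0.2535, 0.1752]
eef_rot: [-3.083, -0.604, -0.001]
wrist_force: [-2.3, -1.0, 6.0]
gripper_width: 0.233
grasp_force: 30.0
```

Call:
{"op": "arm_command", "data": {"xyz": [[0,0,0],[0,0,0],[0,0,0],[0,0,0],[0,0,0],[0,0,0],[0,0,0]], "twist": [0,0,0,0,0,0,0], "grip": [0.6,0.5,0.4,0.4,0.4,0.4,0.4]}}

```text
time: 14.27
ee_pos: [0.6229, 0.2534, 0.1743]
eef_rot: [3.083, 0.604, -0.0]
wrist_force: [-0.4, 0.4, -0.7]
gripper_width: 0.599
grasp_force: 0.0
```

Call:
{"op": "arm_command", "data": {"xyz": [[0,0,0.3],[0,0,0.6],[0,0,0.9],[0,0,0.9],[0,0,0.9],[0,0,0],[0,0,0]], "twist": [0,0,0,0,0,0,0], "grip": [0.4,0.4,0.4,0.4,0.4,0.4,0.4]}}

```text
time: 14.85
ee_pos: [0.624, 0.2539, 0.3222]
eef_rot: [-3.082, -0.604, -0.009]
wrist_force: [-0.4, -0.9, -0.9]
gripper_width: 0.602
grasp_force: 0.0
```

Run:
```python
from h import *
c=snap('wrist','w4');s=snap('scene','s4')
L=np.array([.622,.2525,.162]);pw=proj(c,L)[0];ps=proj(s,L)[0]
a=cv2.imread('pics/w4.png');b=cv2.imread('pics/s4.png')
def cr(im,p,h=150,w=100,f=4):
    x,y=int(np.clip(p[0]-w/2,0,640-w)),int(np.clip(p[1]-h/2,0,400-h)); return cv2.resize(im[y:y+h,x:x+w],None,fx=f,fy=f,interpolation=cv2.INTER_CUBIC),(x,y)
A,oa=cr(a,pw);B,ob=cr(b,ps);cv2.imwrite('pics/both4.png',np.hstack([A,B]))
top=L+[0,0,.047]
print('wrist collar,top',((proj(c,[L+[0,0,.005],top])-oa)*4).tolist(),'scene',((proj(s,[L+[0,0,.005],top,L-[0,0,.08]])-ob)*4+[400,0]).tolist(),r.get_obs()['ee_pos'])
```

```text
wrist collar,top [[201.20000000000005, 306.0], [202.0, 341.6]] scene [[604.8, 297.20000000000005], [623.5999999999999, 242.39999999999998], [570.4000000000001, 397.6]] [0.62247851 0.25317722 0.31814494]
```

View pics/both4.png

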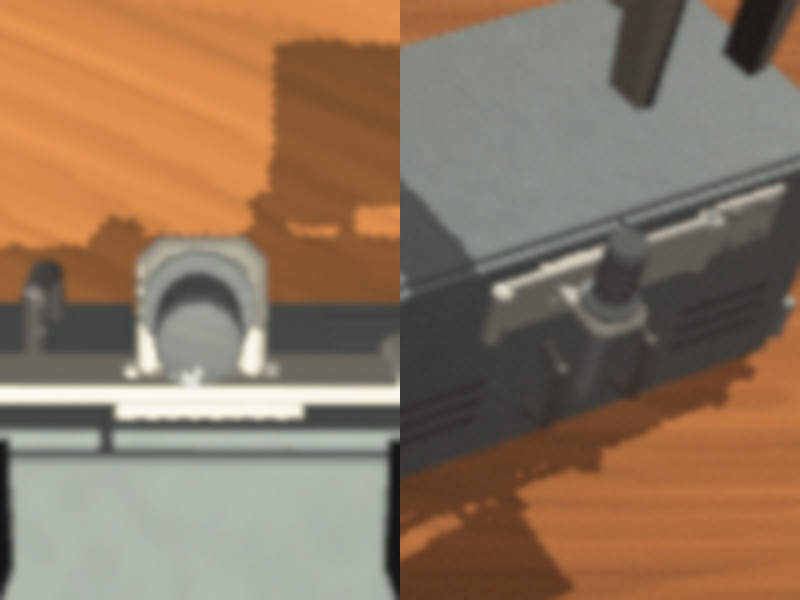

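The pin stands upright in the loop with its collar resting on the staple, centred near (200,305) in the wrist crop. The strap is flat along the doors and the gripper is clear.

```bash
python3 -c "
from plant import r
print(r.job_done())"
```

```text
the job is handed in; nothing more can be done
None
```

The job is handed in: the strap is shut over the staple and the drop pin stands by itself in the loop with its collar on the staple, but no verdict came back. The arm never went near the scoop and kept clear of the screw eye and the hook.

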